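Set a beaker in the air jet and set the crank valve two turns open

ROBOT

A 6-joint arm with a two-finger parallel gripper is mounted at the origin on the work surface. World frame = base frame: x ahead of the robot, y to its left, z up, the work surface at z = 0. Lengths are in m, angles in rad, forces in N, time in s.
With the tool pointing down it reaches from about 0.35 to 0.975 m from the base axis. Payload 4.9 kg.
Tool frame: the origin (TCP) lies on the front face of the gripper's body, between the roots of the fingers; the fingertips stand ctrl.tip_extent ahead of it and the grasp point (between the pads) lies 54 mm ahead of it (ctrl.tip_extent is the distance from the TCP to the fingertips, in m); z points along the fingers, y is the line along which they close (so a half turn about z gives the same grasp; the last joint's range is limited). The gripper opens to 85 mm and grips with 20 to 120 N. Pads are 22 mm wide; open, the fingers measure 114 mm over their backs; the gripper's body (76 mm by 85 mm) begins 54 mm behind the grasp point. The pads swing forward as they close: fully open they stand 13 mm farther back than shut.
Start: joints at [-0.119, 0.053, 1.613, -0, 1.476, -0.119], TCP at [0.625, 0, 0.304] pointing down, gripper open.
Joint ranges: [-3.01, 3.01], [-1.01, 2.22], [0.06, 2.58], [-1.02, 4.17], [0.09, 2.62], [-3.14, 3.14]. Speed limits (rad/s): [2.57, 2.57, 3.14, 3.14, 3.14, 3.14].

INTERFACE

Orientations are given as a rotation vector (axis times angle).
In Python, from station import ctrl gives the robot as it stands.
- The arm moves only by the tool apply_moves, never from a script. Its argument "rows" is one flat list of numbers, 6 for each row, row after row: the shift along the tool's x, y, z normalised to -1 to 1, where 1 is 0.6 m, then the turn, a rotation vector about the tool's x, y, z normalised to -1 to 1, where 1 is 90 degrees. A call has 1 to 20 rows; each row is the pose to reach, as a shift and turn from the pose commanded when the call began, along the tool's axes at that moment; what a row does not reach only later rows make up. A row lasts 1/10 s, in which the tool goes at most 50 mm and 8.59 degrees, less where a joint would pass 70% of its speed; a pose out of reach is approached as far as the arm can. A call with a number of a shift or a turn outside -1 to 1 is refused whole. A call with a gripper value outside its range is refused whole. "grip" is the opening, from 0 (shut) to 1 (fully open), set as the call begins (left out, the last holds). The fingers move at their own pace and stop on an object; "grip_force" is the grip in N (left out, the last holds). Time passes only in rows, so rows that repeat a pose let the fingers close. It gives the time, the measured TCP pose, the force, the opening and the grip force at its end, in the units of the state.
- ctrl.get_obs(): the state, without advancing time (a new reading comes with each control period).
- ctrl.get_image(name): name is "scene" or "side" or "wrist"; returns (picture, depth): 400x640x3 uint8, blue, green, red; 400x640 float32, m along the optical axis (not along the pixel's ray), 0 where there is no reading.
- ctrl.camera_model(name): a dict with "mtx" (3x3 intrinsics, pixels), "R" (3x3) and "t" (3): a world point X has camera coordinates R X + t; the wrist camera has in their place "tool_from_camera" (4x4, takes a point from camera to tool coordinates, whose origin is the TCP and whose axes are the flange's). Camera axes: x right, y down, z forward; pixel columns grow to the right and rows downward; lengths in m; the calibration is good to about 2 mm. A picture is of the moment at which its call begins: read the wrist's pose just before it. camera_model takes no time and is no camera call.
- ctrl.finish_job(): hands the job in; it is judged then, once.
The state is a dict: "t": time; "q": joint angles; "dq": joint speeds; "effort": joint torques, N m; "tool_pos": TCP position; "tool_rot": TCP orientation; "contact_force": force on the tool from outside, world axes, zero at the start; "wrist_torque": the same for the moment, N m; "opening": finger opening in m; "grip_force": force on a finger pad.
Only numpy, scipy, OpenCV 4.12 (cv2) and the standard library are available. Lean on these libraries where they do the work, as an engineer would, in place of code of your own. Each camera call takes 0.05 s, during which the arm holds its last target. There are 200 camera calls.

TASK

Set the rinsed blue beaker up for air drying: first stand it upright on the bench midway between the tip of the valve's air nozzle and the amber bottle (equal clear gaps, in line with the nozzle) and let go of it. Then turn the red crank wheel clockwise until it is shut hard against its stop, back it off exactly two full turns, and finish still gripping the wheel's black crank handle at that setting. Leave the amber bottle and the white jar where they stand.

Things in the scene. Friction and masses are not known exactly. Their poses are not given: they have to be found in the camera images.
- beaker_mid (a point): Blue plastic beaker, open on top, outside diameter 54 mm (57 mm at the lip), 80 mm high, wall 3 mm, about 80 g, standing loose on the bench. The point is on its axis, 40 mm above its underside; z points up out of its mouth.
- beaker: The same blue beaker; origin at the centre of its underside.
- nozzle (a point): Centre of the mouth of the valve's air nozzle, a level steel tube 13 mm across, 45 mm above the bench, 110 mm from the wheel's axis. y points straight out of the nozzle, away from the valve; z up; x across. The jet line (y) runs to the axis of the amber bottle, which stands 250 mm from the mouth: equal clear gaps put the beaker's axis 107 mm from the mouth. The valve (brass pedestal, foot 84 mm across) is fixed to the bench.
- amber: Amber reagent bottle with red cap, diameter 70 mm, 160 mm high, the one in line with the nozzle (the only amber one on the bench). Origin at the centre of its underside. It stays where it is.
- wheel_hub (a point): Centre of the top of the hub of the red crank wheel on top of the valve, 121 mm above the bench. The wheel lies level, turns about the vertical through this point; rim 122 mm across, its top 119 mm above the bench. z points up.
- handle: Black crank handle that stands upright on the wheel 50 mm from its axis: a round sleeve 22 mm in diameter, 58 mm tall, from 122 to 180 mm above the bench, that spins freely on its own pin, so a gripper can keep its heading while it carries the handle round. Origin at its centre, 151 mm above the bench.
- wheel (a joint): Turn of the wheel in rad: 0 is shut, hard against the stop; it grows as the wheel opens (anticlockwise seen from above), 6.283 a turn, up to 17.6. It starts partly open (about 0.35 to 0.9 turns). It drags evenly with about 2 to 3 N at the handle and stays where it is left.
- jar: Small white jar, diameter 52 mm, 60 mm high, a bystander on the left near the beaker; origin at the centre of its underside.
Mind the look-alikes: they are no part of the job. Leave any turquoise look-alike of the part that bears nozzle alone. Of the things that look like the beaker, take the one that is farthest from the robot's base at the start.

How it is judged:
By the outcome, as a careful person would: the job done as asked, in the order asked, and still so for the second after the job is handed in, while the arm keeps its last pose, push and grip.
It also fails if it takes over 67 s, if anything falls off the work surface, if the arm or the gripper's body presses on something with over 40 N, if the wrist force passes 120 N, or if a joint passes its speed limit or range.

## Working session

There is one attempt and no reset: what is moved stays moved. The work goes in short steps, Python scripts to look and compute and a tool call to move; the robot and the scene stay as the last step left them, time stands still between calls to the robot, and variables do not carry over. Pictures are saved under pics/ and viewed, at most 10 in all, crops included, and the job is handed in when it is done.

Besides the shell and the picture viewer there is one more tool, called after ">>>" as name(argument=value, ...) on one line, values as JSON. apply_moves: Moves the arm, as the interface text tells. Its arguments: {"type":"object","properties":{"rows":{"type":"array","items":{"type":"number"}},"grip":{"type":"number"},"grip_force":{"type":"number"}},"required":["rows"]}

```bash
mkdir -p pics; ls; python3 - <<'E'
from station import ctrl
import cv2,numpy as np
np.set_printoptions(precision=4,suppress=True)
o=ctrl.get_obs();print(o['tool_pos'],o['tool_rot'],o['opening'],ctrl.tip_extent,o['t'])
for n in('scene','side'):
    im,d=ctrl.get_image(n);cv2.imwrite(f'pics/{n}0.png',im);np.save(f'{n}_d.npy',d)
    m=ctrl.camera_model(n);print(n,m)
print(ctrl.camera_model('wrist'))
E
```

```text
pics
[0.6245 0.0001 0.3026] [-2.2203 -2.2203  0.002 ] 0.08537677504972865 0.0726 0.0
scene {'mtx': array([[386.1794,   0.    , 323.2316],
       [  0.    , 386.1794, 199.6845],
       [  0.    ,   0.    ,   1.    ]]), 'R': array([[ 0.4361,  0.8999,  0.009 ],
       [ 0.6935, -0.3297, -0.6406],
       [-0.5735,  0.2856, -0.7678]]), 't': array([-0.1953, -0.2972,  1.6011])}
side {'mtx': array([[487.455 ,   0.    , 315.9959],
       [  0.    , 487.455 , 201.7635],
       [  0.    ,   0.    ,   1.    ]]), 'R': array([[ 0.9827, -0.1846,  0.0147],
       [-0.1185, -0.6879, -0.7161],
       [ 0.1424,  0.7019, -0.6979]]), 't': array([-0.5145,  0.1016,  1.3368])}
{'mtx': array([[339.1489,   0.    , 321.195 ],
       [  0.    , 339.1489, 190.2871],
       [  0.    ,   0.    ,   1.    ]]), 'tool_from_camera': array([[-0.0005, -0.9549, -0.2969,  0.0749],
       [ 1.    , -0.0002, -0.0012, -0.    ],
       [ 0.0011, -0.2969,  0.9549, -0.0711],
       [ 0.    ,  0.    ,  0.    ,  1.    ]])}
```

View pics/scene0.png

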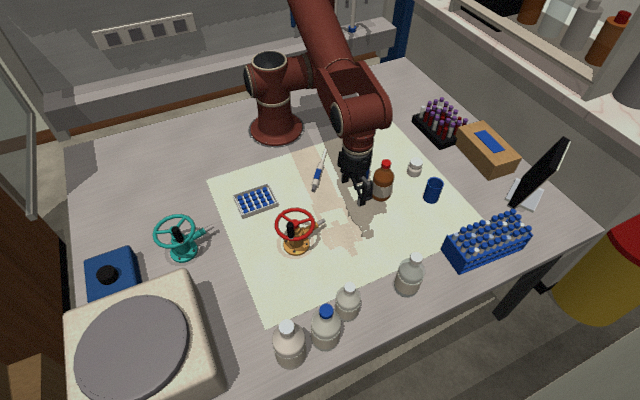

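View pics/side0.png

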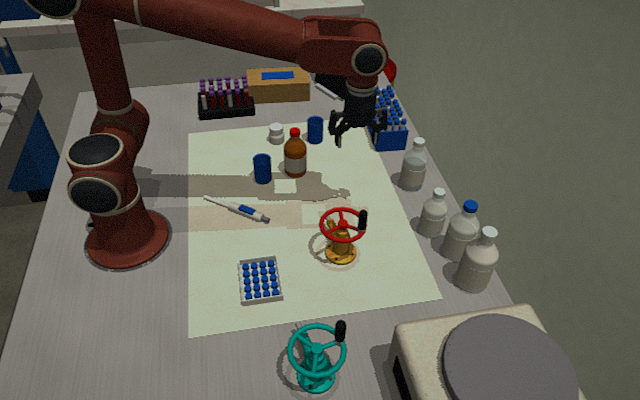

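In the side picture the beaker candidates are blue beaker A at (262,168) and blue beaker B at (315,130), which is also at (433,190) in scene. B stands by the white jar and looks farther from the base. The red valve is at (342,235) and the turquoise look-alike is at (317,355). Next I'll measure positions and check an enlarged crop.

```bash
cat > h.py <<'E'
import numpy as np,cv2
from station import ctrl
from scipy.optimize import least_squares
np.set_printoptions(precision=4,suppress=True)
def cloud(n,d):
    m=ctrl.camera_model(n);K=m['mtx'];v,u=np.mgrid[:400,:640]
    c=np.stack([(u-K[0,2])/K[0,0]*d,(v-K[1,2])/K[1,1]*d,d],-1)
    if n=='wrist':
        from scipy.spatial.transform import Rotation as R
        o=ctrl.get_obs();T=m['tool_from_camera']
        return (c@T[:3,:3].T+T[:3,3])@R.from_rotvec(o['tool_rot']).as_matrix().T+o['tool_pos']
    return (c-m['t'])@m['R']
def circ(P,r=None):
    c0=P[:,:2].mean(0)
    if r: f=lambda p:np.hypot(*(P[:,:2]-p).T)-r; x0=c0
    else: f=lambda p:np.hypot(*(P[:,:2]-p[:2]).T)-p[2]; x0=[*c0,.05]
    s=least_squares(f,x0,loss='soft_l1',f_scale=.003);return s.x,np.sqrt(np.median(s.fun**2))
E
python3 - <<'E'
from h import *
for n in('scene','side'):
    im=cv2.imread(f'pics/{n}0.png');P=cloud(n,np.load(f'{n}_d.npy'))
    hsv=cv2.cvtColor(im,cv2.COLOR_BGR2HSV);H,S,V=[hsv[...,i].astype(int) for i in range(3)]
    boxes={'scene':{'B':(420,173,448,207),'wheel':(268,200,322,256),'amber':(372,158,398,202),'jar':(405,157,425,178)},
     'side':{'A':(248,150,276,188),'B':(303,113,328,147),'wheel':(315,200,372,248),'amber':(281,125,310,180),'jar':(266,120,288,146)}}[n]
    for k,(a,b,c,d) in boxes.items():
        m=np.zeros(H.shape,bool);m[b:d,a:c]=1
        if k in'AB':m&=(H>100)&(H<128)&(S>120)
        if k=='wheel':m&=((H<6)|(H>174))&(S>150)
        p=P[m&(P[...,2]>.01)]
        if k=='wheel':
            p=p[(p[:,2]>.10)&(p[:,2]<.13)];print(n,k,len(p),circ(p[np.abs(np.hypot(*(p[:,:2]-p[:,:2].mean(0)).T)-.056)<.012]),p[:,2].max())
            m2=np.zeros(H.shape,bool);m2[b-15:d,a:c]=1;m2&=(V<70);q=P[m2];q=q[(q[:,2]>.128)&(q[:,2]<.183)];print('handle',len(q),q.mean(0),circ(q,.011));continue
        if k=='amber':p=p[(p[:,2]<.09)]
        r={'A':.027,'B':.027,'amber':.035,'jar':.026}[k]
        print(n,k,len(p),p[:,2].max(),circ(p,r),'free',circ(p))
im=cv2.imread('pics/side0.png')
a=cv2.resize(im[100:200,230:350],None,fx=5,fy=5,interpolation=cv2.INTER_CUBIC);cv2.imwrite('pics/c1.png',a)
E
```

```text
scene B 343 1.0407183396862003 (array([0.587 , 0.3524]), np.float64(0.0017462761296053002)) free (array([0.5871, 0.3519, 0.0254]), np.float64(0.0011052990709359903))
scene wheel 428 (array([ 0.5659, -0.1537,  0.0541]), np.float64(0.0020249896410424115)) 0.12480516111530332
handle 104 [ 0.6103 -0.1823  0.1605] (array([ 0.6031, -0.1796]), np.float64(0.000733753362064668))
scene amber 301 0.08988790367740279 (array([0.4957, 0.2024]), np.float64(0.0011121995407988791)) free (array([0.4958, 0.2023, 0.0349]), np.float64(0.001117026787232335))
scene jar 233 0.06517511172771179 (array([0.4545, 0.3719]), np.float64(0.0028702686357601447)) free (array([0.4603, 0.3664, 0.0192]), np.float64(0.0024887591852478623))
side A 436 1.013237005063081 (array([0.3883, 0.1844]), np.float64(0.001704789229324166)) free (array([0.3886, 0.1837, 0.0255]), np.float64(0.0013018310132655653))
side B 370 0.08537830263214786 (array([0.5833, 0.3545]), np.float64(0.002174673862374126)) free (array([0.5836, 0.3538, 0.0255]), np.float64(0.001629896743854532))
side wheel 563 (array([ 0.56  , -0.1539,  0.0543]), np.float64(0.0017997419783815638)) 0.12556150026525037
handle 141 [ 0.5998 -0.1852  0.1601] (array([ 0.6016, -0.1769]), np.float64(0.0011550644126873694))
side amber 531 0.089917086207118 (array([0.4933, 0.2055]), np.float64(0.0016430067698185447)) free (array([0.5027, 0.2675, 0.0951]), np.float64(0.0034094304370700657))
side jar 302 1.013237005063081 (array([0.4533, 0.333 ]), np.float64(0.008857938599932488)) free (array([0.4438, 0.2781, 0.0798]), np.float64(0.007266003971831498))
```

View pics/c1.png

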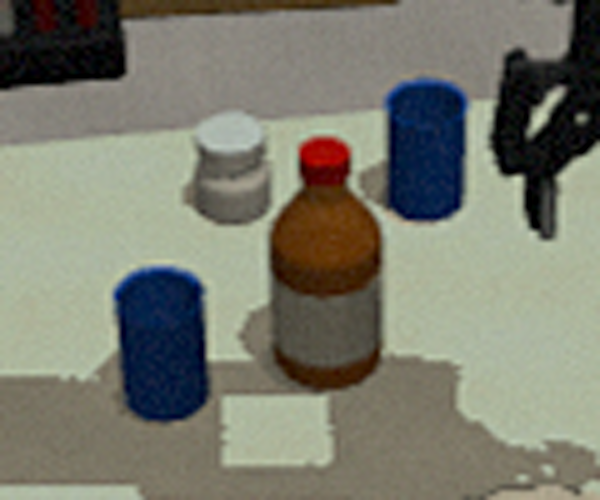

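B, at about (0.585, 0.353), is 0.68 m from the base and A is 0.43 m, so B is the beaker to take. In the crop, B stands upright at about (425,150), right of the amber bottle. The red valve is the real one; the turquoise valve is to be left alone. I'll take a wrist view here for the wheel and nozzle, then move.

```bash
python3 - <<'E'
from h import *
im,d=ctrl.get_image('wrist');cv2.imwrite('pics/w0.png',im);np.save('w0.npy',cloud('wrist',d))
E
```

```text
(no output)
```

View pics/w0.png

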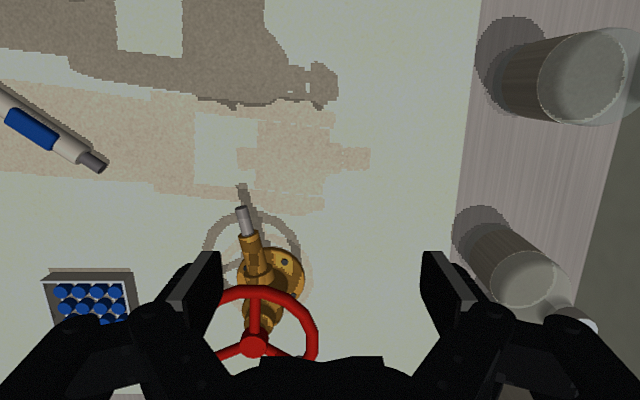

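>>> apply_moves(rows=[0.1,-0.01,0.01,0,0,0,0.2,-0.02,0.03,0,0,0,0.28,-0.03,0.04,0,0,0,0.36,-0.04,0.05,0,0,0,0.44,-0.05,0.06,0,0,0,0.52,-0.06,0.07,0,0,0,0.57,-0.066,0.08,0,0,0,0.588,-0.066,0.083,0,0,0,0.588,-0.066,0.083,0,0,0], grip=1)

```text
t: 1.05
tool_pos: [0.5845, 0.3542, 0.2528]
tool_rot: [-2.218, -2.224, 0.003]
contact_force: [0.1, -0.4, -0.8]
opening: 0.0851
grip_force: 0.0
```

The wrist view shows the nozzle mouth near (241,207), the tube running down to (252,260) and the hub at (253,345). Now the numbers, plus the beaker from above.

```bash
python3 - <<'E'
from h import *
im=cv2.imread('pics/w0.png');P=np.load('w0.npy')
hsv=cv2.cvtColor(im,cv2.COLOR_BGR2HSV).astype(int);H,S,V=hsv[...,0],hsv[...,1],hsv[...,2]
m=((H<6)|(H>174))&(S>150)&(P[...,2]>.10)&(P[...,2]<.14)
p=P[m];r=np.hypot(*(p[:,:2]-[.563,-.154]).T);q=p[(r>.048)&(r<.068)];print('rim',circ(q),circ(q,.0555),q[:,2].max())
# nozzle tube
z=P[...,2];v,u=np.mgrid[:400,:640]
m=(u>225)&(u<262)&(v>195)&(v<240)&(z>.035)&(z<.06);t=P[m]
print('tube',len(t),t[:,2].max())
c,vv=t[:,:2].mean(0),np.linalg.svd(t[:,:2]-t[:,:2].mean(0))[2][0];vv*=np.sign(vv[1]);s=(t[:,:2]-c)@vv
print('dir',vv,'tip',c+vv*s.max(),np.sort(s)[-6:]-s.max(),'start',c+vv*s.min())
im,d=ctrl.get_image('wrist');cv2.imwrite('pics/w1.png',im);P=cloud('wrist',d);np.save('w1.npy',P)
hsv=cv2.cvtColor(im,cv2.COLOR_BGR2HSV).astype(int);H,S=hsv[...,0],hsv[...,1];z=P[...,2]
m=(H>100)&(H<128)&(S>120)&(np.hypot(P[...,0]-.585,P[...,1]-.353)<.05)
q=P[m&(z>.072)&(z<.09)];print('beaker rim',len(q),circ(q),q[:,2].max())
E
```

```text
rim (array([ 0.5631, -0.1492,  0.0532]), np.float64(0.002348362991377936)) (array([ 0.5614, -0.1514]), np.float64(0.0023828634515049)) 0.12213504948590784
tube 520 0.059509547467133606
dir [-0.2717  0.9624] tip [ 0.5411 -0.0441] [-0.0005 -0.0004 -0.0002 -0.0001 -0.      0.    ] start [ 0.552  -0.0828]
beaker rim 1396 (array([0.5858, 0.3507, 0.0255]), np.float64(0.0009880468901743392)) 0.0838161129738258
```

View pics/w1.png

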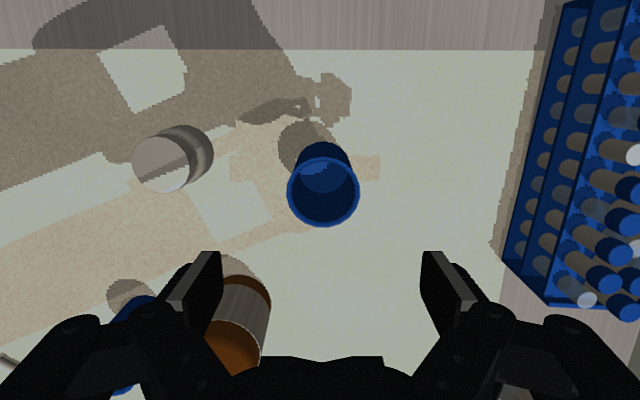

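>>> apply_moves(rows=[-0.005,0.0025,0.06,0,0,0,-0.005,0.0025,0.13,0,0,0,-0.005,0.0025,0.19,0,0,0,-0.005,0.0025,0.23,0,0,0,-0.005,0.0025,0.258,0,0,0,-0.005,0.0025,0.258,0,0,0,-0.005,0.0025,0.258,0,0,0], grip=1)

```text
t: 1.8
tool_pos: [0.5879, 0.3492, 0.1005]
tool_rot: [2.222, 2.22, 0.002]
contact_force: [-0.6, -0.0, 1.5]
opening: 0.0852
grip_force: 0.0
```

>>> apply_moves(rows=[0,0,0,0,0,0,0,0,0,0,0,0,0,0,0,0,0,0,0,0,0,0,0,0,0,0,0,0,0,0,0,0,0,0,0,0,0,0,0,0,0,0,0,0,0,0,0,0], grip=0.5, grip_force=25)

```text
t: 2.6
tool_pos: [0.5875, 0.3504, 0.1017]
tool_rot: [2.221, 2.222, 0.003]
contact_force: [-2.1, -0.3, 5.3]
opening: 0.0536
grip_force: 21.5
```

>>> apply_moves(rows=[0,0,-0.03,0,0,0,0,0.01,-0.08,0,0,0,-0.02,0.04,-0.12,0,0,0,-0.06,0.08,-0.13,0,0,0,-0.11,0.11,-0.13,0,0,0,-0.17,0.13,-0.13,0,0,0,-0.23,0.125,-0.13,0,0,0,-0.28,0.1,-0.13,0,0,0,-0.33,0.06,-0.13,0,0,0,-0.38,0.01,-0.13,0,0,0,-0.42,-0.04,-0.13,0,0,0,-0.46,-0.08,-0.13,0,0,0,-0.482,-0.111,-0.12,0,0,0,-0.482,-0.111,-0.1,0,0,0,-0.482,-0.111,-0.1,0,0,0,-0.482,-0.111,-0.1,0,0,0])

```text
t: 4.2
tool_pos: [0.5209, 0.061, 0.1598]
tool_rot: [2.221, 2.222, 0.001]
contact_force: [0.2, 0.2, -0.9]
opening: 0.0537
grip_force: 23.1
```

```bash
python3 - <<'E'
from h import *
o=ctrl.get_obs();print(o['tool_pos'])
for n in('wrist','scene','side'):
    im,d=ctrl.get_image(n);cv2.imwrite(f'pics/{n}2.png',im);P=cloud(n,d)
    hsv=cv2.cvtColor(im,cv2.COLOR_BGR2HSV).astype(int);H,S=hsv[...,0],hsv[...,1];z=P[...,2]
    b=(H>100)&(H<128)&(S>120)&(np.hypot(P[...,0]-.521,P[...,1]-.062)<.05)&(z>.04)&(z<.2)
    q=P[b];print(n,'beaker',len(q),circ(q,.0265) if len(q)>30 else 0,(q[:,2].min(),q[:,2].max()) if len(q) else 0)
    a=(np.hypot(P[...,0]-.495,P[...,1]-.204)<.045)&(z>.015)&(z<.09);q=P[a];print(' amber',len(q),circ(q,.035) if len(q)>30 else 0)
    if n=='wrist': np.save('w2.npy',P)
E
```

```text
[0.5209 0.061  0.1598]
wrist beaker 22654 (array([0.5212, 0.0645]), np.float64(0.0013713960735029205)) (np.float64(0.05979448961166382), np.float64(0.18221653159465334))
 amber 2345 (array([0.4949, 0.2005]), np.float64(0.00015979362434419275))
scene beaker 244 (array([0.5236, 0.0643]), np.float64(0.0012009916536374413)) (np.float64(0.05746103715667655), np.float64(0.19858923462073438))
 amber 300 (array([0.4957, 0.202 ]), np.float64(0.0010007556169041446))
side beaker 558 (array([0.52  , 0.0655]), np.float64(0.0014322669256920826)) (np.float64(0.05972419628291498), np.float64(0.1993444726088909))
 amber 180 (array([0.4933, 0.2042]), np.float64(0.0010162404743873019))
```

View pics/wrist2.png

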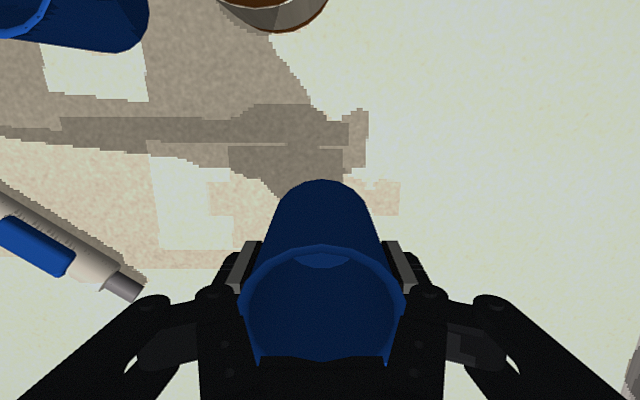

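The wrist view shows the beaker held upright between the pads at (320,270), with the amber bottle at the top at (270,10). The measured gap to the amber bottle is about 3 mm short, so I'll correct that and lower.

>>> apply_moves(rows=[-0.005,0.001,0.02,0,0,0,-0.005,0.001,0.05,0,0,0,-0.005,0.001,0.075,0,0,0,-0.005,0.001,0.09,0,0,0,-0.005,0.001,0.095,0,0,0,-0.005,0.001,0.098,0,0,0,-0.005,0.001,0.1,0,0,0,-0.005,0.001,0.1,0,0,0,-0.005,0.001,0.1,0,0,0])

```text
t: 5.25
tool_pos: [0.5211, 0.0576, 0.1016]
tool_rot: [-2.22, -2.221, 0.003]
contact_force: [-9.6, -1.2, 15.8]
opening: 0.0531
grip_force: 24.5
```

>>> apply_moves(rows=[0,0,-0.001,0,0,0,0,0,-0.001,0,0,0])

```text
t: 5.45
tool_pos: [0.5213, 0.0576, 0.1016]
tool_rot: [-2.221, -2.221, 0.001]
contact_force: [-5.3, -0.6, 10.5]
opening: 0.053
grip_force: 24.0
```

>>> apply_moves(rows=[0,0,0,0,0,0,0,0,0,0,0,0,0,0,0,0,0,0,0,0,0,0,0,0,0,0,0,0,0,0,0,0,0,0,0,0], grip=1)

```text
t: 6.05
tool_pos: [0.5208, 0.0576, 0.0998]
tool_rot: [-2.221, -2.221, 0.0]
contact_force: [-0.8, -0.9, -0.5]
opening: 0.0855
grip_force: 0.0
```

>>> apply_moves(rows=[0,0,-0.02,0,0,0,0,0,-0.06,0,0,0,0,0,-0.12,0,0,0,0,0,-0.18,0,0,0,0,0,-0.24,0,0,0,0,0,-0.3,0,0,0,0,0,-0.32,0,0,0,0,0,-0.32,0,0,0,0,0,-0.32,0,0,0])

```text
t: 6.95
tool_pos: [0.5203, 0.0576, 0.2906]
tool_rot: [-2.22, -2.22, 0.002]
contact_force: [-0.8, -0.9, -0.6]
opening: 0.0854
grip_force: 0.0
```

```bash
python3 - <<'E'
from h import *
o=ctrl.get_obs();print(o['tool_pos'])
for n in('wrist','scene','side'):
    im,d=ctrl.get_image(n);cv2.imwrite(f'pics/{n}3.png',im);P=cloud(n,d)
    hsv=cv2.cvtColor(im,cv2.COLOR_BGR2HSV).astype(int);H,S,V=hsv[...,0],hsv[...,1],hsv[...,2];z=P[...,2]
    b=(H>100)&(H<128)&(S>120)&(np.hypot(P[...,0]-.521,P[...,1]-.06)<.05)&(z>.01)&(z<.2)
    q=P[b]
    if len(q)>30:
        print(n,'beaker',len(q),circ(q,.0265),(q[:,2].min(),q[:,2].max()));t=q[q[:,2]>.068];print(' top',circ(t,.027),'bot',circ(q[q[:,2]<.03],.0265) if (q[:,2]<.03).sum()>20 else 0)
    a=(np.hypot(P[...,0]-.495,P[...,1]-.204)<.045)&(z>.015)&(z<.09);q=P[a];print(' amber',len(q),circ(q,.035) if len(q)>30 else 0)
    p=P[((H<6)|(H>174))&(S>150)&(z>.10)&(z<.14)&(np.hypot(P[...,0]-.562,P[...,1]+.153)<.09)]
    if len(p)>100:
        r=np.hypot(*(p[:,:2]-[.562,-.153]).T);p=p[(r>.047)&(r<.069)];print(' rim',len(p),circ(p,.0545),p[:,2].max())
    p=P[(V<70)&(z>.135)&(z<.178)&(np.abs(np.hypot(P[...,0]-.562,P[...,1]+.153)-.05)<.02)]
    if len(p)>30: print(' handle',len(p),circ(p,.011))
    t=P[(S<90)&(np.hypot(P[...,0]-.541,P[...,1]+.044)<.03)&(z>.04)&(z<.06)]
    if len(t)>20:
        c=t[:,:2].mean(0);s=(t[:,:2]-c)@[-.19,.982];w=(t[:,:2]-c)@[.982,.19];print(' tube',c,s.min(),s.max(),w.min(),w.max())
E
```

```text
[0.5203 0.0576 0.2906]
wrist beaker 2404 (array([0.5205, 0.0607]), np.float64(0.0012747372155696862)) (np.float64(0.010394471351405032), np.float64(0.08229981777009096))
 top (array([0.5205, 0.0601]), np.float64(0.001688376105217243)) bot (array([0.5205, 0.0612]), np.float64(0.0011284751976125855))
 amber 763 (array([0.4937, 0.2004]), np.float64(0.00018017468892297245))
 rim 840 (array([ 0.5586, -0.1482]), np.float64(0.0010959046553450163)) 0.12051423261158864
 tube [ 0.5424 -0.0568] -0.016960617821022532 0.012584267622140027 -0.006609898918281164 0.006388403933643274
scene beaker 358 (array([0.5236, 0.0599]), np.float64(0.0011769391987455377)) (np.float64(0.010092452385817803), np.float64(0.08313122501425387))
 top (array([0.5238, 0.06  ]), np.float64(0.0016644807086401605)) bot (array([0.5228, 0.0601]), np.float64(0.000832711900581003))
 amber 300 (array([0.4956, 0.2025]), np.float64(0.0009442814869277386))
 rim 326 (array([ 0.5658, -0.1538]), np.float64(0.0020007623761307274)) 0.130791509398667
 handle 72 (array([ 0.6035, -0.1797]), np.float64(0.0006836244942499453))
 tube [ 0.5469 -0.0558] -0.012944470097486189 0.013290819759340175 -0.006034548084696475 0.004974957424392832
side beaker 478 (array([0.5198, 0.0616]), np.float64(0.0014098762367319873)) (np.float64(0.010010687002976162), np.float64(0.08515248408557571))
 top (array([0.5195, 0.0608]), np.float64(0.0019853512806672323)) bot (array([0.5205, 0.0625]), np.float64(0.0012591720162023854))
 amber 413 (array([0.4931, 0.2045]), np.float64(0.001254992596595353))
 rim 373 (array([ 0.5607, -0.1537]), np.float64(0.0018873566295758287)) 0.13606705966207225
 handle 103 (array([ 0.6018, -0.1778]), np.float64(0.0008179235571274847))
```

The beaker is standing and released. Its distance to the amber bottle measures about 143 to 145 mm and to the nozzle about 107 mm. Next, move over the crank handle at about (0.602, -0.179).

>>> apply_moves(rows=[-0.07,0.02,0,0,0,0,-0.14,0.05,0,0,0,0,-0.21,0.07,0,0,0,0,-0.28,0.1,0,0,0,0,-0.34,0.12,0,0,0,0,-0.38,0.132,0,0,0,0,-0.394,0.136,0,0,0,0,-0.394,0.136,0,0,0,0,-0.394,0.136,0,0,0,0])

```text
t: 8.0
tool_pos: [0.6021, -0.1777, 0.291]
tool_rot: [-2.219, -2.221, 0.0]
contact_force: [-0.5, 0.4, -0.1]
opening: 0.0855
grip_force: 0.0
```

```bash
python3 - <<'E'
from h import *
o=ctrl.get_obs();print(o['tool_pos'])
im,d=ctrl.get_image('wrist');cv2.imwrite('pics/w4.png',im);P=cloud('wrist',d);np.save('w4.npy',P)
hsv=cv2.cvtColor(im,cv2.COLOR_BGR2HSV).astype(int);H,S,V=hsv[...,0],hsv[...,1],hsv[...,2];z=P[...,2]
p=P[(V<80)&(z>.13)&(z<.19)&(np.hypot(P[...,0]-.602,P[...,1]+.179)<.03)];print(len(p),circ(p,.011),p[:,2].max())
t=p[p[:,2]>.176];print('top',len(t),t.min(0),t.max(0))
p=P[((H<6)|(H>174))&(S>150)&(z>.10)&(z<.14)];r=np.hypot(*(p[:,:2]-[.562,-.153]).T);p=p[(r>.047)&(r<.069)];print(' rim',len(p),circ(p,.0545),circ(p))
E
```

```text
[ 0.6021 -0.1777  0.291 ]
1565 (array([ 0.6028, -0.1822]), np.float64(0.000933354014926429)) 0.1835841135683176
top 882 [ 0.5922 -0.1896  0.176 ] [ 0.6129 -0.1705  0.1836]
 rim 6670 (array([ 0.5622, -0.152 ]), np.float64(0.002758793439669944)) (array([ 0.562 , -0.1517,  0.0534]), np.float64(0.002688987058963653))
```

View pics/w4.png

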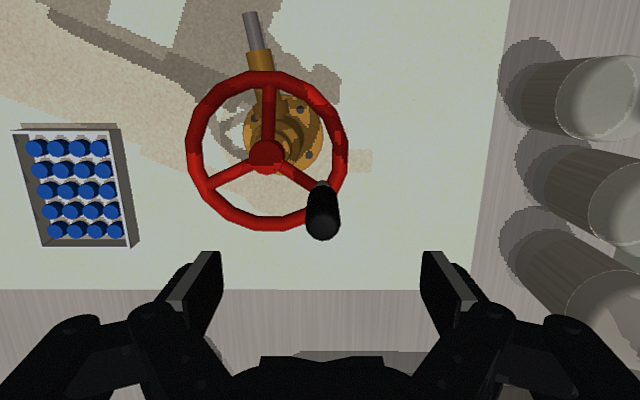

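The wrist view shows the hub at (266,157) and the handle top at (322,225). That puts the hub at (0.562, -0.152) and the handle at (0.6025, -0.181), at -35.6° on a 50 mm radius. Next, descend and grip.

>>> apply_moves(rows=[-0.005,0.001,0.03,0,0,0,-0.005,0.001,0.07,0,0,0,-0.005,0.001,0.11,0,0,0,-0.005,0.001,0.132,0,0,0,-0.005,0.001,0.137,0,0,0,-0.005,0.001,0.137,0,0,0])

```text
t: 8.65
tool_pos: [0.6029, -0.1814, 0.2092]
tool_rot: [-2.22, -2.221, 0.0]
contact_force: [0.8, 0.1, 0.9]
opening: 0.0851
grip_force: 0.0
```

>>> apply_moves(rows=[0,0,0,0,0,0,0,0,0,0,0,0,0,0,0,0,0,0,0,0,0,0,0,0,0,0,0,0,0,0,0,0,0,0,0,0,0,0,0,0,0,0,0,0,0,0,0,0,0,0,0,0,0,0,0,0,0,0,0,0], grip=0, grip_force=35)

```text
t: 9.65
tool_pos: [0.603, -0.1818, 0.2104]
tool_rot: [-2.221, -2.221, 0.0]
contact_force: [-4.3, 1.8, 5.4]
opening: 0.021
grip_force: 34.8
```

```bash
cat >> h.py <<'E'
def arc(a,b,step,c0=None):
    n=max(1,round(abs(b-a)/step));t=np.radians(np.linspace(a,b,n+1));r=50/600
    x=r*(np.sin(t)-np.sin(t[0]));y=r*(np.cos(t)-np.cos(t[0]))
    print(a,b,', '.join(f'{i:.4f}, {j:.4f}, 0, 0, 0, 0' for i,j in zip(x[1:],y[1:])))
E
python3 - <<'E'
from h import *
arc(-36,-146,10)
for k in range(7): arc(-146-15*k,-161-15*k,5)
E
```

```text
-36 -146 -0.0110, -0.0095, 0, 0, 0, 0, -0.0201, -0.0208, 0, 0, 0, 0, -0.0271, -0.0335, 0, 0, 0, 0, -0.0319, -0.0473, 0, 0, 0, 0, -0.0341, -0.0616, 0, 0, 0, 0, -0.0339, -0.0761, 0, 0, 0, 0, -0.0311, -0.0904, 0, 0, 0, 0, -0.0259, -0.1039, 0, 0, 0, 0, -0.0184, -0.1164, 0, 0, 0, 0, -0.0089, -0.1274, 0, 0, 0, 0, 0.0024, -0.1365, 0, 0, 0, 0
-146 -161 0.0062, -0.0038, 0, 0, 0, 0, 0.0127, -0.0070, 0, 0, 0, 0, 0.0195, -0.0097, 0, 0, 0, 0
-161 -176 0.0070, -0.0021, 0, 0, 0, 0, 0.0141, -0.0035, 0, 0, 0, 0, 0.0213, -0.0043, 0, 0, 0, 0
-176 -191 0.0073, -0.0002, 0, 0, 0, 0, 0.0145, 0.0003, 0, 0, 0, 0, 0.0217, 0.0013, 0, 0, 0, 0
-191 -206 0.0071, 0.0017, 0, 0, 0, 0, 0.0140, 0.0040, 0, 0, 0, 0, 0.0206, 0.0069, 0, 0, 0, 0
-206 -221 0.0064, 0.0035, 0, 0, 0, 0, 0.0125, 0.0075, 0, 0, 0, 0, 0.0181, 0.0120, 0, 0, 0, 0
-221 -236 0.0053, 0.0050, 0, 0, 0, 0, 0.0101, 0.0104, 0, 0, 0, 0, 0.0144, 0.0163, 0, 0, 0, 0
-236 -251 0.0038, 0.0062, 0, 0, 0, 0, 0.0070, 0.0127, 0, 0, 0, 0, 0.0097, 0.0195, 0, 0, 0, 0
```

>>> apply_moves(rows=[-0.011,-0.0095,0,0,0,0,-0.02,-0.021,0,0,0,0,-0.027,-0.0335,0,0,0,0,-0.032,-0.047,0,0,0,0,-0.034,-0.0615,0,0,0,0,-0.034,-0.076,0,0,0,0,-0.031,-0.0905,0,0,0,0,-0.026,-0.104,0,0,0,0,-0.0185,-0.1165,0,0,0,0,-0.009,-0.1275,0,0,0,0,0.0024,-0.1365,0,0,0,0,0.0024,-0.1365,0,0,0,0])

```text
t: 10.85
tool_pos: [0.5193, -0.1803, 0.2103]
tool_rot: [-2.22, -2.22, 0.005]
contact_force: [-6.4, -1.4, 10.0]
opening: 0.0207
grip_force: 35.5
```

>>> apply_moves(rows=[0.006,-0.004,0,0,0,0,0.0127,-0.007,0,0,0,0,0.0195,-0.0097,0,0,0,0])

```text
t: 11.15
tool_pos: [0.5141, -0.1694, 0.2104]
tool_rot: [2.222, 2.221, -0.005]
contact_force: [-2.5, -2.9, 7.9]
opening: 0.0211
grip_force: 35.2
```

>>> apply_moves(rows=[0.007,-0.002,0,0,0,0,0.014,-0.0035,0,0,0,0,0.0213,-0.0043,0,0,0,0])

```text
t: 11.45
tool_pos: [0.5116, -0.1564, 0.2103]
tool_rot: [-2.222, -2.221, 0.004]
contact_force: [-2.4, -2.6, 9.0]
opening: 0.0209
grip_force: 35.2
```

>>> apply_moves(rows=[0.0073,0,0,0,0,0,0.0145,0.0003,0,0,0,0,0.0217,0.0013,0,0,0,0])

```text
t: 11.75
tool_pos: [0.5126, -0.1432, 0.2103]
tool_rot: [-2.222, -2.221, 0.003]
contact_force: [-1.9, -1.5, 7.8]
opening: 0.0208
grip_force: 35.2
```

>>> apply_moves(rows=[0.007,0.0017,0,0,0,0,0.014,0.004,0,0,0,0,0.0206,0.007,0,0,0,0])

```text
t: 12.05
tool_pos: [0.517, -0.1308, 0.2104]
tool_rot: [2.221, 2.221, -0.003]
contact_force: [-0.5, -2.0, 7.3]
opening: 0.021
grip_force: 35.2
```

>>> apply_moves(rows=[0.0064,0.0035,0,0,0,0,0.0125,0.0075,0,0,0,0,0.018,0.012,0,0,0,0])

```text
t: 12.35
tool_pos: [0.5244, -0.1201, 0.2103]
tool_rot: [2.221, 2.221, -0.003]
contact_force: [-0.4, -2.8, 7.4]
opening: 0.0208
grip_force: 35.1
```

>>> apply_moves(rows=[0.0053,0.005,0,0,0,0,0.01,0.0104,0,0,0,0,0.0144,0.0163,0,0,0,0])

```text
t: 12.65
tool_pos: [0.5342, -0.1117, 0.2103]
tool_rot: [2.221, 2.221, -0.003]
contact_force: [0.3, -4.1, 6.9]
opening: 0.0209
grip_force: 35.1
```

>>> apply_moves(rows=[0.0038,0.0062,0,0,0,0,0.007,0.0127,0,0,0,0,0.0097,0.0195,0,0,0,0])

```text
t: 12.95
tool_pos: [0.5458, -0.1061, 0.2104]
tool_rot: [2.221, 2.221, -0.004]
contact_force: [-0.3, -5.2, 7.8]
opening: 0.0213
grip_force: 35.1
```

```bash
python3 - <<'E'
from h import *
for k in range(7): arc(-251-15*k,-266-15*k,5)
E
```

```text
-251 -266 0.0021, 0.0070, 0, 0, 0, 0, 0.0035, 0.0141, 0, 0, 0, 0, 0.0043, 0.0213, 0, 0, 0, 0
-266 -281 0.0002, 0.0073, 0, 0, 0, 0, -0.0003, 0.0145, 0, 0, 0, 0, -0.0013, 0.0217, 0, 0, 0, 0
-281 -296 -0.0017, 0.0071, 0, 0, 0, 0, -0.0040, 0.0140, 0, 0, 0, 0, -0.0069, 0.0206, 0, 0, 0, 0
-296 -311 -0.0035, 0.0064, 0, 0, 0, 0, -0.0075, 0.0125, 0, 0, 0, 0, -0.0120, 0.0181, 0, 0, 0, 0
-311 -326 -0.0050, 0.0053, 0, 0, 0, 0, -0.0104, 0.0101, 0, 0, 0, 0, -0.0163, 0.0144, 0, 0, 0, 0
-326 -341 -0.0062, 0.0038, 0, 0, 0, 0, -0.0127, 0.0070, 0, 0, 0, 0, -0.0195, 0.0097, 0, 0, 0, 0
-341 -356 -0.0070, 0.0021, 0, 0, 0, 0, -0.0141, 0.0035, 0, 0, 0, 0, -0.0213, 0.0043, 0, 0, 0, 0
```

>>> apply_moves(rows=[0.002,0.007,0,0,0,0,0.0035,0.014,0,0,0,0,0.004,0.0213,0,0,0,0])

```text
t: 13.25
tool_pos: [0.5584, -0.1037, 0.2103]
tool_rot: [2.221, 2.221, -0.005]
contact_force: [-2.3, -3.6, 8.0]
opening: 0.0209
grip_force: 35.2
```

>>> apply_moves(rows=[0,0.0073,0,0,0,0,-0.0003,0.0145,0,0,0,0,-0.0013,0.0217,0,0,0,0])

```text
t: 13.55
tool_pos: [0.5712, -0.1045, 0.2103]
tool_rot: [-2.221, -2.221, 0.005]
contact_force: [-3.3, -4.8, 8.5]
opening: 0.021
grip_force: 35.3
```

>>> apply_moves(rows=[-0.0017,0.007,0,0,0,0,-0.004,0.014,0,0,0,0,-0.007,0.0206,0,0,0,0])

```text
t: 13.85
tool_pos: [0.5834, -0.1086, 0.2103]
tool_rot: [-2.221, -2.221, 0.005]
contact_force: [-3.4, -2.5, 8.4]
opening: 0.0212
grip_force: 35.3
```

>>> apply_moves(rows=[-0.0035,0.0064,0,0,0,0,-0.0075,0.0125,0,0,0,0,-0.012,0.018,0,0,0,0])

```text
t: 14.15
tool_pos: [0.5941, -0.1156, 0.2103]
tool_rot: [-2.22, -2.22, 0.005]
contact_force: [-5.0, -1.3, 9.4]
opening: 0.0212
grip_force: 35.4
```

>>> apply_moves(rows=[-0.005,0.0053,0,0,0,0,-0.0104,0.01,0,0,0,0,-0.0163,0.0144,0,0,0,0])

```text
t: 14.45
tool_pos: [0.6027, -0.125, 0.2103]
tool_rot: [-2.22, -2.22, 0.004]
contact_force: [-4.1, -0.9, 9.5]
opening: 0.0211
grip_force: 35.4
```

>>> apply_moves(rows=[-0.006,0.0038,0,0,0,0,-0.0127,0.007,0,0,0,0,-0.0195,0.0097,0,0,0,0])

```text
t: 14.75
tool_pos: [0.6086, -0.1364, 0.2103]
tool_rot: [-2.219, -2.22, 0.003]
contact_force: [-3.4, 1.2, 9.4]
opening: 0.0206
grip_force: 35.4
```

>>> apply_moves(rows=[-0.007,0.002,0,0,0,0,-0.014,0.0035,0,0,0,0,-0.0213,0.0043,0,0,0,0])

```text
t: 15.05
tool_pos: [0.611, -0.1456, 0.2102]
tool_rot: [-2.214, -2.214, -0.007]
contact_force: [-6.2, 23.2, 16.0]
opening: 0.0209
grip_force: 36.0
```

```bash
python3 - <<'E'
from h import *
for k in range(5): arc(-356-8*k,-364-8*k,4)
for n in('scene',):
    im,d=ctrl.get_image(n);cv2.imwrite('pics/s5.png',cv2.resize(im[180:280,240:360],None,fx=5,fy=5,interpolation=cv2.INTER_CUBIC))
E
```

```text
-356 -364 -0.0058, 0.0002, 0, 0, 0, 0, -0.0116, 0.0000, 0, 0, 0, 0
-364 -372 -0.0058, -0.0006, 0, 0, 0, 0, -0.0115, -0.0016, 0, 0, 0, 0
-372 -380 -0.0056, -0.0014, 0, 0, 0, 0, -0.0112, -0.0032, 0, 0, 0, 0
-380 -388 -0.0054, -0.0022, 0, 0, 0, 0, -0.0106, -0.0047, 0, 0, 0, 0
-388 -396 -0.0050, -0.0029, 0, 0, 0, 0, -0.0099, -0.0062, 0, 0, 0, 0
```

View pics/s5.png

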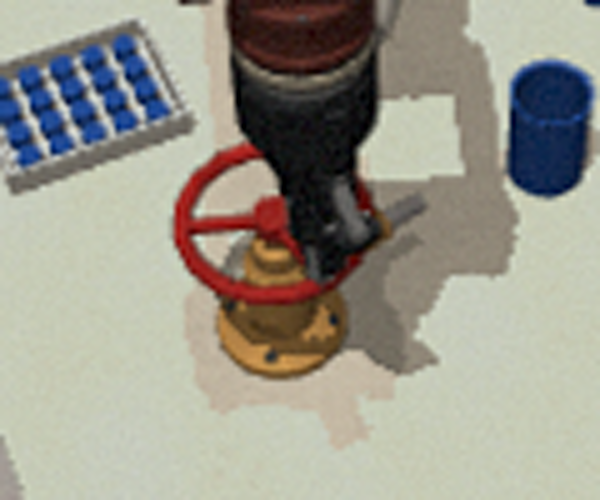

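Tangential force jumped to 23 N at TCP y -0.1456, about 320° from the start, which is inside the stated range. The crop shows the grip still on the handle at about (320,250) over the rim, and the beaker standing at (550,130). This is the stop. I'll press briefly, then ease off to read the zero position.

>>> apply_moves(rows=[-0.002,0,0,0,0,0,-0.002,0,0,0,0,0,-0.002,0,0,0,0,0,-0.002,0,0,0,0,0])

```text
t: 15.5
tool_pos: [0.6109, -0.1455, 0.2103]
tool_rot: [-2.212, -2.215, -0.007]
contact_force: [-6.0, 17.5, 13.7]
opening: 0.021
grip_force: 35.8
```

>>> apply_moves(rows=[0.003,0,0,0,0,0,0.006,0,0,0,0,0,0.006,0,0,0,0,0,0.006,0,0,0,0,0])

```text
t: 15.9
tool_pos: [0.6109, -0.1449, 0.2103]
tool_rot: [-2.216, -2.218, -0.0]
contact_force: [-4.9, 6.5, 11.4]
opening: 0.0206
grip_force: 35.5
```

```bash
python3 - <<'E'
from h import *
arc(6,246,12);arc(246,486,12);arc(486,726,12)
E
```

```text
6 246 0.0170, -0.0036, 0, 0, 0, 0, 0.0330, -0.0107, 0, 0, 0, 0, 0.0471, -0.0209, 0, 0, 0, 0, 0.0587, -0.0339, 0, 0, 0, 0, 0.0674, -0.0490, 0, 0, 0, 0, 0.0728, -0.0656, 0, 0, 0, 0, 0.0746, -0.0829, 0, 0, 0, 0, 0.0728, -0.1002, 0, 0, 0, 0, 0.0674, -0.1168, 0, 0, 0, 0, 0.0587, -0.1319, 0, 0, 0, 0, 0.0471, -0.1448, 0, 0, 0, 0, 0.0330, -0.1550, 0, 0, 0, 0, 0.0170, -0.1621, 0, 0, 0, 0, 0.0000, -0.1658, 0, 0, 0, 0, -0.0174, -0.1658, 0, 0, 0, 0, -0.0345, -0.1621, 0, 0, 0, 0, -0.0504, -0.1550, 0, 0, 0, 0, -0.0645, -0.1448, 0, 0, 0, 0, -0.0761, -0.1319, 0, 0, 0, 0, -0.0848, -0.1168, 0, 0, 0, 0
246 486 -0.0054, 0.0166, 0, 0, 0, 0, -0.0072, 0.0339, 0, 0, 0, 0, -0.0054, 0.0512, 0, 0, 0, 0, -0.0000, 0.0678, 0, 0, 0, 0, 0.0087, 0.0829, 0, 0, 0, 0, 0.0204, 0.0958, 0, 0, 0, 0, 0.0345, 0.1061, 0, 0, 0, 0, 0.0504, 0.1131, 0, 0, 0, 0, 0.0674, 0.1168, 0, 0, 0, 0, 0.0848, 0.1168, 0, 0, 0, 0, 0.1019, 0.1131, 0, 0, 0, 0, 0.1178, 0.1061, 0, 0, 0, 0, 0.1319, 0.0958, 0, 0, 0, 0, 0.1435, 0.0829, 0, 0, 0, 0, 0.1523, 0.0678, 0, 0, 0, 0, 0.1576, 0.0512, 0, 0, 0, 0, 0.1595, 0.0339, 0, 0, 0, 0, 0.1576, 0.0166, 0, 0, 0, 0, 0.1523, -0.0000, 0, 0, 0, 0, 0.1435, -0.0151, 0, 0, 0, 0
486 726 -0.0117, -0.0129, 0, 0, 0, 0, -0.0258, -0.0232, 0, 0, 0, 0, -0.0417, -0.0303, 0, 0, 0, 0, -0.0587, -0.0339, 0, 0, 0, 0, -0.0761, -0.0339, 0, 0, 0, 0, -0.0932, -0.0303, 0, 0, 0, 0, -0.1091, -0.0232, 0, 0, 0, 0, -0.1232, -0.0129, 0, 0, 0, 0, -0.1348, -0.0000, 0, 0, 0, 0, -0.1435, 0.0151, 0, 0, 0, 0, -0.1489, 0.0317, 0, 0, 0, 0, -0.1508, 0.0490, 0, 0, 0, 0, -0.1489, 0.0663, 0, 0, 0, 0, -0.1435, 0.0829, 0, 0, 0, 0, -0.1348, 0.0980, 0, 0, 0, 0, -0.1232, 0.1109, 0, 0, 0, 0, -0.1091, 0.1212, 0, 0, 0, 0, -0.0932, 0.1282, 0, 0, 0, 0, -0.0761, 0.1319, 0, 0, 0, 0, -0.0587, 0.1319, 0, 0, 0, 0
```

>>> apply_moves(rows=[0.017,-0.0036,0,0,0,0,0.033,-0.0107,0,0,0,0,0.047,-0.021,0,0,0,0,0.0587,-0.034,0,0,0,0,0.0674,-0.049,0,0,0,0,0.0728,-0.0656,0,0,0,0,0.0746,-0.083,0,0,0,0,0.0728,-0.1,0,0,0,0,0.0674,-0.1168,0,0,0,0,0.0587,-0.132,0,0,0,0,0.047,-0.1448,0,0,0,0,0.033,-0.155,0,0,0,0,0.017,-0.1621,0,0,0,0,0,-0.1658,0,0,0,0,-0.0174,-0.1658,0,0,0,0,-0.0345,-0.1621,0,0,0,0,-0.0504,-0.155,0,0,0,0,-0.0645,-0.1448,0,0,0,0,-0.0761,-0.1319,0,0,0,0,-0.0848,-0.1168,0,0,0,0])

```text
t: 17.9
tool_pos: [0.5408, -0.1991, 0.2103]
tool_rot: [-2.221, -2.22, 0.007]
contact_force: [-4.9, -2.7, 8.6]
opening: 0.0205
grip_force: 35.4
```

>>> apply_moves(rows=[-0.0054,0.0166,0,0,0,0,-0.0072,0.034,0,0,0,0,-0.0054,0.0512,0,0,0,0,0,0.0678,0,0,0,0,0.0087,0.083,0,0,0,0,0.0204,0.0958,0,0,0,0,0.0345,0.106,0,0,0,0,0.0504,0.113,0,0,0,0,0.0674,0.1168,0,0,0,0,0.0848,0.1168,0,0,0,0,0.102,0.113,0,0,0,0,0.1178,0.106,0,0,0,0,0.132,0.0958,0,0,0,0,0.1435,0.083,0,0,0,0,0.1523,0.0678,0,0,0,0,0.1576,0.0512,0,0,0,0,0.1595,0.034,0,0,0,0,0.1576,0.0166,0,0,0,0,0.1523,0,0,0,0,0,0.1435,-0.015,0,0,0,0])

```text
t: 19.9
tool_pos: [0.5331, -0.1123, 0.2104]
tool_rot: [2.22, 2.22, 0.001]
contact_force: [5.1, -2.2, 4.7]
opening: 0.021
grip_force: 34.9
```

>>> apply_moves(rows=[-0.0117,-0.013,0,0,0,0,-0.0258,-0.0232,0,0,0,0,-0.0417,-0.0303,0,0,0,0,-0.0587,-0.034,0,0,0,0,-0.0761,-0.034,0,0,0,0,-0.0932,-0.0303,0,0,0,0,-0.109,-0.0232,0,0,0,0,-0.1232,-0.013,0,0,0,0,-0.1348,0,0,0,0,0,-0.1435,0.015,0,0,0,0,-0.149,0.0317,0,0,0,0,-0.1508,0.049,0,0,0,0,-0.149,0.0663,0,0,0,0,-0.1435,0.083,0,0,0,0,-0.1348,0.098,0,0,0,0,-0.1232,0.111,0,0,0,0,-0.109,0.1212,0,0,0,0,-0.0932,0.1282,0,0,0,0,-0.076,0.132,0,0,0,0,-0.0587,0.132,0,0,0,0])

```text
t: 21.9
tool_pos: [0.6114, -0.1474, 0.2103]
tool_rot: [-2.221, -2.22, 0.006]
contact_force: [-5.6, -3.5, 9.9]
opening: 0.0208
grip_force: 35.5
```

>>> apply_moves(rows=[0,0,0,0,0,0,0,0,0,0,0,0])

```text
t: 22.1
tool_pos: [0.6112, -0.1463, 0.2103]
tool_rot: [-2.218, -2.22, 0.003]
contact_force: [-3.9, 1.6, 10.7]
opening: 0.0207
grip_force: 35.4
```

>>> apply_moves(rows=[0.003,0,0,0,0,0,0.003,0,0,0,0,0,0.003,0,0,0,0,0,0.003,0,0,0,0,0])

```text
t: 22.5
tool_pos: [0.6111, -0.1455, 0.2103]
tool_rot: [-2.22, -2.22, 0.005]
contact_force: [-4.9, -0.7, 8.7]
opening: 0.0209
grip_force: 35.4
```

```bash
python3 - <<'E'
from h import *
o=[ctrl.get_obs()];im,d=ctrl.get_image('scene');o.append(ctrl.get_obs());print([x['tool_pos'] for x in o])
a=cv2.imread('pics/s5.png');b=cv2.resize(im[180:280,240:360],None,fx=5,fy=5,interpolation=cv2.INTER_CUBIC)
cv2.imwrite('pics/s6.png',np.vstack([a[120:330,130:430],b[120:330,130:430]]))
# wheel-plane rectification: red mask angle profile of the spokes, both pictures
m=ctrl.camera_model('scene');K=m['mtx']
def prof(c):
    th=np.radians(np.arange(0,360,.5));acc=np.zeros(len(th))
    for r in np.linspace(.020,.045,20):
        X=np.c_[.564+r*np.cos(th),-.153+r*np.sin(th),np.full(len(th),.116)]
        u=(X@m['R'].T+m['t'])@K.T;u=u[:,:2]/u[:,2:]
        q=((u-[240,180])*5+2).astype(np.float32)
        s=cv2.remap(c,q[:,:1],q[:,1:],1)[:,0].astype(float);acc+=np.clip(s[:,2]-np.maximum(s[:,1],s[:,0])*1.5,0,None)
    return acc
pa,pb=prof(a),prof(b)
for lo,hi in((90,180),(180,280),(330,420)):
    i=np.arange(2*lo,2*hi)%720
    for p in(pa,pb):
        w=np.clip(p[i]-.4*p[i].max(),0,None);print(lo,hi,(w*np.arange(2*lo,2*hi)/2).sum()/w.sum(),w.max())
sh=np.arange(-24,25);print('shift deg',sh[np.argmax([np.dot(np.roll(pa,k),pb) for k in sh])]/2)
E
```

```text
[array([ 0.6111, -0.1455,  0.2103]), array([ 0.6111, -0.1455,  0.2103])]
90 180 141.40625 7.199999999999999
90 180 141.04054054054055 6.0
180 280 251.79720554864213 1377.0
180 280 250.81612293554448 1416.3
330 420 364.8020145580103 644.7
330 420 363.94286293645916 559.8
shift deg -1.0
```

View pics/s6.png

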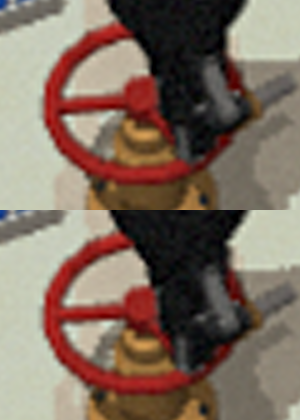

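Top is at the stop and bottom is now. The left spoke at about (95,103) and (95,313) lies almost the same, and the current wheel is about 0.9° short of the two turns. That agrees with the TCP reading, so I'll nudge it by about 1 mm.

>>> apply_moves(rows=[0.002,0,0,0,0,0,0.002,0,0,0,0,0,0.002,0,0,0,0,0,0.002,0,0,0,0,0])

```text
t: 22.95
tool_pos: [0.611, -0.1446, 0.2103]
tool_rot: [-2.22, -2.22, 0.006]
contact_force: [-5.2, -3.1, 8.8]
opening: 0.0211
grip_force: 35.4
```

```bash
python3 - <<'E'
from h import *
im,d=ctrl.get_image('scene');P=cloud('scene',d);print(ctrl.get_obs()['tool_pos'])
a=cv2.imread('pics/s5.png');b=cv2.resize(im[180:280,240:360],None,fx=5,fy=5,interpolation=cv2.INTER_CUBIC)
m=ctrl.camera_model('scene');K=m['mtx']
def prof(c):
    th=np.radians(np.arange(0,360,.25));acc=np.zeros(len(th))
    for r in np.linspace(.020,.045,20):
        X=np.c_[.564+r*np.cos(th),-.153+r*np.sin(th),np.full(len(th),.116)]
        u=(X@m['R'].T+m['t'])@K.T;u=u[:,:2]/u[:,2:]
        q=((u-[240,180])*5+2).astype(np.float32)
        s=cv2.remap(c,q[:,:1],q[:,1:],1)[:,0].astype(float);acc+=np.clip(s[:,2]-np.maximum(s[:,1],s[:,0])*1.5,0,None)
    return acc
for p in(prof(a),prof(b)):
    i=np.arange(720,1120);w=np.clip(p[i]-.4*p[i].max(),0,None);print((w*i/4).sum()/w.sum())
hsv=cv2.cvtColor(im,cv2.COLOR_BGR2HSV).astype(int);z=P[...,2]
q=P[(hsv[...,0]>100)&(hsv[...,0]<128)&(hsv[...,1]>120)&(np.hypot(P[...,0]-.521,P[...,1]-.06)<.05)&(z>.01)];print('beaker',circ(q,.0265))
q=P[(np.hypot(P[...,0]-.495,P[...,1]-.204)<.045)&(z>.015)&(z<.09)];print('amber',circ(q,.035))
E
```

```text
[ 0.611  -0.1446  0.2103]
251.79944803051418
251.54728904292273
beaker (array([0.5237, 0.0599]), np.float64(0.0011673381846628722))
amber (array([0.4955, 0.2023]), np.float64(0.000805679081562456))
```

The wheel is now within about 0.3° of the stop heading plus two turns. The beaker and amber bottle haven't moved, and the grip is still on the handle, so I'm handing in.

```bash
python3 -c "
from station import ctrl
print(ctrl.finish_job())"
```

```text
the job is handed in; nothing more can be done
None
```

I handed in the job at about 23 s: the beaker stands midway between the nozzle and the amber bottle (to within about 2 mm by camera). The wheel was shut against its stop and backed off two turns (within about 0.3° by camera), and the gripper still holds the handle.

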